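# Right the fallen glue bottle at the restoration table

## Task

The glue bottle has toppled against the mended wooden beam: stand it upright with its whole base on the square tile, and clear the brush that lies on that tile into the open tray, flat on the tray's floor. Handle the soft bottle gently (squeeze it with no more than about 20 N, set it down softly rather than dropping it), do not shift the mended beam, and leave the jar, the can and the camera where they are.

Things in the scene. Friction and masses are not known exactly. Their poses are not given: they have to be found in the camera images.
- bottle: Soft flat-sided white glue bottle, about 0.16 kg: a body 44 mm (own x) by 56 (y) by 110 (z, up from the base), then a 28 mm wide collar and cone nozzle, 168 mm in all. Origin: base centre; z to the nozzle. Centre of mass 60 mm up. It starts leaning, z 25 degrees above level: base's +x edge on the table, +x face on the beam's edge, -x face looking up. Squeeze 20 N at most, knock 30 N
- beam: Freshly mended wooden beam, a bar 50 mm (own x) by 240 mm (own y) by 42 mm high, loose, 0.6 kg, flat on the table; origin at the centre of its underside. Must not be shifted (20 mm at most)
- tile: Square ceramic tile, 120 mm by 120 mm, 8 mm thick, fixed on the table; origin at the centre of its underside, so its top is at z = 8 mm. The bottle is to stand on it
- tray: Open shallow wooden tray, outside 220 mm (own x) by 130 mm (own y), 30 mm high, walls and floor 5 mm thick, fixed on the table; origin at the centre of its underside
- brush: Flat paint brush, 165 mm long (own x, bristles to +x), loose, 0.04 kg, lying flat across the tile. Round wooden handle 19 mm thick from x = -82 to 0 mm, ferrule and bristles 42 mm wide (y) and 20 mm thick from there to +82. Origin: middle of its length, on its underside, 10 mm below its axis; centre of mass at x = -16 mm
- brush_end (a point): Handle end of the brush, on its axis (own x = -82 mm)
- brush_tip (a point): Bristle end of the brush, on its axis (own x = +82 mm)
- jar: Bystander: closed squat round jar, 68 mm across, 85 mm high, upright; origin at the centre of its base
- can: Bystander: round can, 60 mm across, 120 mm high, upright; origin at the centre of its base
- camera: Bystander: black box camera, 45 mm (own x) by 110 mm by 71 mm high, lens to +x; origin at the centre of its underside

How it is judged:
By the outcome, as a careful person would: the job done as asked, in the order asked, and still so for the second after the job is handed in, with the robot touching nothing.
It also fails if it takes over 59 s, if anything falls off the work surface, if the arm or the gripper's body presses on something with over 40 N, if the wrist force passes 120 N, or if a joint passes its speed limit or range.

## Robot

A 6-joint arm with a two-finger parallel gripper is mounted at the origin on the work surface. World frame = base frame: x ahead of the robot, y to its left, z up, the work surface at z = 0. Lengths are in m, angles in rad, forces in N, time in s.
With the tool pointing down it reaches from about 0.3 to 0.775 m from the base axis. Payload 14.6 kg.
Tool frame: the origin (TCP) lies at the very end of the fingers, on their centre line; the grasp point (between the pads) lies 19 mm behind it; z points along the fingers, y is the line along which they close (so a half turn about z gives the same grasp; the last joint's range is limited). The gripper opens to 85 mm and grips with 20 to 120 N. Pads are 22 mm wide; open, the fingers measure 114 mm over their backs; the gripper's body (76 mm by 85 mm) begins 54 mm behind the grasp point. The pads swing forward as they close: fully open they stand 13 mm farther back than shut.
Start: joints at [1.079, 0.3, 1.521, -0, 1.321, -0.067], TCP at [0.227, 0.501, 0.231] pointing down, gripper open.
Joint ranges: [-3.03, 3.03], [-0.79, 2.21], [0.23, 2.52], [-1.04, 4.18], [0, 3.07], [-2.55, 2.55]. Speed limits (rad/s): [2.22, 2.22, 2.57, 3.14, 3.14, 3.14].

## Interface

Orientations are given as a 3x3 rotation matrix whose columns are the frame's x, y, z axes.
In Python, from workcell import bot, grab_frame, ticket gives the robot as it stands.
- The arm moves only by the tool servo_tool, never from a script. Its argument "steps" is a list of rows, each a list of 7 numbers: the finger opening in m, from 0 to 0.0854, then the shift along the tool's x, y, z in m, then the turn, a rotation vector about the tool's x, y, z in rad. A call has 1 to 10 rows; each row shifts and turns the commanded pose from where the row before left it, along the tool's axes as they then stand; what a row does not reach is not made up. A row lasts 1/8 s, in which the tool goes at most 62.5 mm and 10.7 degrees, less where a joint would pass 70% of its speed; a pose out of reach is approached as far as the arm can. A call is refused whole if a number of a shift passes 0.0625 or a number of a turn 0.188, either way. A call with a gripper value outside its range is refused whole. The fingers move at their own pace and stop on an object; the grip force is fixed at half the most. Time passes only in rows, so rows that do not move let the fingers close. It gives the time, the measured TCP pose, the force, the opening and the grip force at its end, in the units of the state.
- bot.read_state(): the state, without advancing time (a new reading comes with each control period).
- grab_frame(name): name is "side" or "top" or "wrist"; returns a dict with "pixels" (400x640x3 uint8, red, green, blue), "z_map" (400x640 float32, m along the optical axis (not along the pixel's ray), 0 where there is no reading), "camera_matrix" (3x3 intrinsics, pixels), "D" ([k1, k2, p1, p2, k3] as OpenCV has them; the pictures are not rectified), "position" and "attitude" of the camera in the world. Camera axes: x right, y down, z forward; pixel columns grow to the right and rows downward; lengths in m; the calibration is good to about 2 mm. A picture is of the moment at which its call begins.
- ticket.finish_job(): hands the job in; it is judged then, once.
The state is a dict: "time": time; "joint_positions": joint angles; "dq": joint speeds; "effort": joint torques, N m; "eef_pos": TCP position; "orientation": TCP orientation; "contact_force": force on the tool from outside, world axes, zero at the start; "wrist_torque": the same for the moment, N m; "gripper_width": finger opening in m; "grip_force": force on a finger pad.
Only numpy, scipy, OpenCV 4.12 (cv2) and the standard library are available. Lean on these libraries where they do the work, as an engineer would, in place of code of your own. Each camera call takes 0.05 s, during which the arm holds its last target. There are 200 camera calls.

## Working session

There is one attempt and no reset: what is moved stays moved. The work goes in short steps, Python scripts to look and compute and a tool call to move; the robot and the scene stay as the last step left them, time stands still between calls to the robot, and variables do not carry over. Pictures are saved under pics/ and viewed, at most 10 in all, crops included, and the job is handed in when it is done.

Besides the shell and the picture viewer there is one more tool, called by a JSON object that holds its "fn" and its "kwargs", one argument or row to a line. servo_tool: Moves the arm, as the interface text tells. Its arguments: {"type":"object","properties":{"steps":{"type":"array","items":{"type":"array","items":{"type":"number"}}}},"required":["steps"]}

```bash
ls; mkdir -p pics; cat > h.py <<'E'
import numpy as np, cv2
from workcell import bot, grab_frame, ticket
def pts(f):
    """world xyz per pixel from z_map"""
    h,w=f["z_map"].shape
    u,v=np.meshgrid(np.arange(w),np.arange(h))
    n=cv2.undistortPoints(np.stack([u,v],-1).reshape(-1,1,2).astype(np.float32),np.array(f["camera_matrix"]),np.array(f["D"])).reshape(h,w,2)
    z=f["z_map"]
    c=np.dstack([n*z[...,None],z])
    return c@np.array(f["attitude"]).T+np.array(f["position"])
def save(f,name): cv2.imwrite("pics/"+name,f["pixels"][...,::-1])
E
python3 - <<'E'
from h import *
for n in("top","side"):
    f=grab_frame(n); save(f,n+"0.png"); np.savez(n+"0.npz",**f,P=pts(f)); print(n,np.array(f["position"]).round(3),np.array(f["attitude"]).round(2).tolist(),(f["z_map"]>0).mean())
print(bot.read_state())
E
```

```text
pics
top [0.297 0.009 1.292] [[0.01, -0.97, 0.23], [-1.0, -0.01, -0.0], [0.01, -0.23, -0.97]] 0.99612890625
side [ 0.097 -0.959  0.761] [[0.89, -0.23, 0.39], [-0.45, -0.5, 0.74], [0.02, -0.84, -0.55]] 0.996125
{'time': 0.1, 'joint_positions': array([ 1.07936059e+00,  3.00422026e-01,  1.52153305e+00, -1.51923946e-05,
        1.32069482e+00, -6.65901854e-02]), 'dq': array([ 0.00014995, -0.00151903, -0.00199817, -0.0023134 , -0.00200836,
       -0.00069289]), 'effort': array([ 1.67088558e-03, -5.44382930e+01, -3.62369514e+01, -1.05027750e-04,
        3.05477501e-03,  2.26558211e-05]), 'eef_pos': array([0.22659899, 0.50091697, 0.23076855]), 'orientation': array([[-9.11103943e-01,  4.12176381e-01, -4.85924838e-04],
       [ 4.12176664e-01,  9.11103461e-01, -9.39066989e-04],
       [ 5.56665681e-05, -1.05587451e-03, -9.99999441e-01]]), 'contact_force': array([ 0.44097283, -0.72985188,  0.54195537]), 'wrist_torque': array([-0.0010906 ,  0.05180949, -0.07934838]), 'grip_force': 0.0, 'gripper_width': 0.08538844059574584}
```

View pics/top0.png

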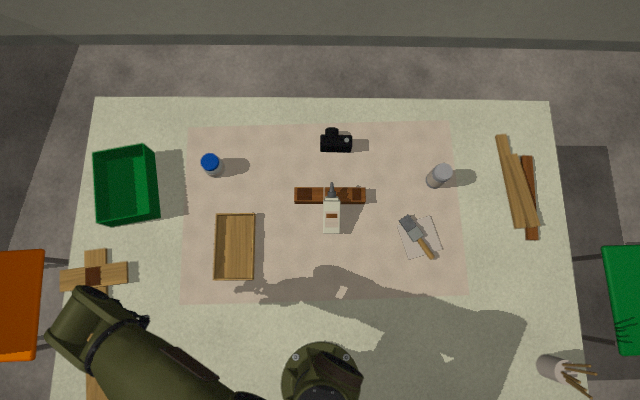

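View pics/side0.png

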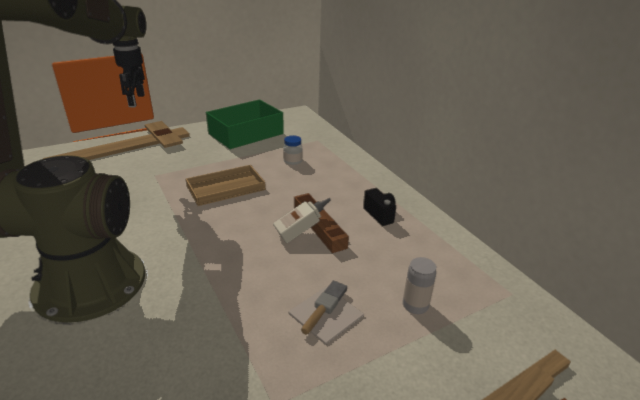

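The top view shows the bottle at (332,213) with its nozzle over the beam (330,195). The tile is at (420,238), with the brush's bristles at (412,228) and its handle end at (431,256). The tray is at (235,246), the jar at (211,165), the can at (440,176) and the camera at (336,142). The side view agrees.

```bash
python3 - <<'E'
from h import *
def rect(name,m,P):
    q=P[m][:,:2].astype(np.float32); r=cv2.minAreaRect(q*1000)
    print(name,len(q),"c",np.round(r[0],1),"s",np.round(r[1],1),"a",round(r[2],1),"mean",(P[m].mean(0)*1000).round(1), "zmax",(P[m][:,2].max()*1000).round(1))
d=np.load("top0.npz"); P=d["P"]; I=d["pixels"]; hsv=cv2.cvtColor(I,cv2.COLOR_RGB2HSV)
def roi(x0,y0,x1,y1):
    m=np.zeros(I.shape[:2],bool); m[y0:y1,x0:x1]=1; return m
Z=P[...,2]
print("table z",np.median(Z[roi(350,250,380,290)]))
rect("tile+brush",roi(385,205,455,265)&(Z>.004)&(Z<.05),P)
rect("tileonly",roi(385,205,455,265)&(Z>.004)&(Z<.012),P)
b=roi(385,205,455,265)&(Z>.016); rect("brush",b,P)
q=P[b][:,:2]; 
br=b&(hsv[...,1]<90); rect("bristle",br,P); rect("handle",b&~br,P)
rect("tray",roi(205,205,265,290)&(Z>.02)&(Z<.04),P)
rect("beam",roi(285,180,375,210)&(Z>.034)&(Z<.048),P)
bo=roi(318,180,345,240)&(Z>.048); rect("bottle",bo,P)
body=roi(318,196,345,240)&(Z>.03)&(hsv[...,2]>150)&(hsv[...,1]<60)
rect("body",body,P)
X=P[body]; c=X.mean(0); u,s,v=np.linalg.svd(X-c); print("plane n",v[2],"c",c,"dirs",v[0],v[1])
t=(X-c)@v[0]; w=(X-c)@v[1]; print(t.min(),t.max(),w.min(),w.max())
for n,r in(("jar",(195,145,225,182)),("can",(422,158,458,192)),("cam",(315,122,357,155))): rect(n,roi(*r)&(Z>.06),P)
# side view
d=np.load("side0.npz"); P=d["P"];I=d["pixels"]; Z=P[...,2];hsv=cv2.cvtColor(I,cv2.COLOR_RGB2HSV)
print("table",np.median(Z[roi(240,300,260,320)]))
rect("tile",roi(280,275,375,345)&(Z>.004)&(Z<.012),P)
b=roi(280,275,375,345)&(Z>.016); rect("brush",b,P); br=b&(hsv[...,1]<90); rect("bristle",br,P); rect("handle",b&~br,P)
rect("beam",roi(285,190,355,255)&(Z>.036)&(Z<.046)&(hsv[...,1]>100),P)
rect("tray",roi(180,160,270,205)&(Z>.02)&(Z<.04),P)
body=roi(270,195,325,245)&(Z>.02)&(hsv[...,2]>120)&(hsv[...,1]<70); rect("body",body,P)
E
```

```text
table z 9.002083965559127e-05
tile+brush 1464 c [ 468.1 -332.8] s [234.7 204. ] a 87.2 mean [ 460.3 -324.9   13.1] zmax 34.0
tileonly 964 c [ 468.1 -332.8] s [234.7 204. ] a 87.2 mean [ 457.7 -331.7    7.1] zmax 12.0
brush 483 c [ 359.8 -177.9] s [164.9 381. ] a 33.7 mean [ 459.7 -300.6   67.3] zmax 1292.3
bristle 357 c [ 359.8 -177.9] s [164.9 381. ] a 33.7 mean [ 474.4 -285.8   82.3] zmax 1292.3
handle 126 c [ 419.1 -343.6] s [77.2 19. ] a 32.0 mean [ 418.  -342.3   24.8] zmax 31.6
tray 403 c [421.4 290.5] s [220.2 131.5] a 1.0 mean [424.5 293.6  28.4] zmax 36.2
beam 921 c [596.  -25.4] s [ 51.5 239.5] a 0.1 mean [596.4 -23.9  41.9] zmax 47.7
bottle 619 c [459.6 -26.7] s [ 56.9 328.2] a 87.4 mean [533.9 -29.2  89. ] zmax 1292.3
body 496 c [434.5 -25.4] s [ 56.  277.9] a 87.3 mean [513.9 -28.4  76.6] zmax 1292.3
plane n [ 0.01595335  0.99945963 -0.02873923] c [ 0.51393685 -0.02844462  0.07659896] dirs [-0.15683006  0.03088837  0.98714246] [ 0.98749675 -0.01124105  0.15723809]
-0.03386278859229582 1.235277707702923 -0.05512102615184499 0.05901993588576155
jar 300 c [497.9 214.2] s [5
[... 169 characters left out ...]
s [106.3 513.1] a 89.9 mean [772.8 -44.   78.1] zmax 1292.3
table 0.001134999728104824
tile 1706 c [ 478.7 -316.8] s [211.3 223.7] a 64.8 mean [ 457.3 -342.2    8.2] zmax 12.0
brush 854 c [ 282.8 -596.7] s [809.8  86.6] a 56.8 mean [ 453.1 -338.    44.9] zmax 761.3
bristle 588 c [ 282.8 -596.7] s [809.8  86.6] a 56.8 mean [ 469.5 -330.6   52.5] zmax 761.3
handle 266 c [ 258.6 -631.8] s [728.6  44.1] a 60.3 mean [ 416.6 -354.3   28. ] zmax 761.3
beam 618 c [596.4 -29. ] s [ 49.7 242.7] a 0.1 mean [596.8 -62.9  42.4] zmax 46.0
tray 573 c [424.8 286.2] s [222.3 140.6] a 0.3 mean [421.4 281.6  26.5] zmax 34.1
body 575 c [ 300.3 -451.6] s [1084.9  136.1] a 61.0 mean [510.7 -49.9  73.4] zmax 761.3
```

```bash
cat >> h.py <<'E'
def roi(x0,y0,x1,y1):
    m=np.zeros((400,640),bool); m[y0:y1,x0:x1]=1; return m
def big(m):
    n,l,s,_=cv2.connectedComponentsWithStats(cv2.morphologyEx(m.astype(np.uint8),cv2.MORPH_OPEN,np.ones((2,2))))
    return l==1+np.argmax(s[1:,4])
def rect(name,m,P):
    m=big(m); q=P[m][:,:2].astype(np.float32); r=cv2.minAreaRect(q*1000)
    print(name,len(q),"c",np.round(r[0],1),"s",np.round(r[1],1),"a",round(r[2],1),"med z",(np.median(P[m][:,2])*1000).round(1)); return m
E
python3 - <<'E'
from h import *
for v in("top","side"):
    d=np.load(v+"0.npz"); P=d["P"]; I=d["pixels"]; hsv=cv2.cvtColor(I,cv2.COLOR_RGB2HSV); ok=d["z_map"]>0
    Z=np.where(ok,P[...,2],-1)
    Zm=cv2.medianBlur(Z.astype(np.float32),3)
    R=(roi(390,205,455,270),roi(318,180,345,240)) if v=="top" else (roi(280,270,375,345),roi(270,190,335,250))
    print(v)
    sat=hsv[...,1]
    print("tile px hsv", np.median(hsv[R[0]&(Zm>.005)&(Zm<.011)],0), "table", np.median(hsv[R[0]&(Zm<.003)],0))
    rect("tile z",R[0]&(Zm>.004)&(Zm<.013)&(Z>.003)&(Z<.014),P)
    b=rect("brush",R[0]&(Z>.016)&(Z<.04),P)
    rect("handle",b&(sat>=110),P); rect("bristle",b&(sat<100),P)
    w=R[1]&(Z>.012)&(Z<.2)&(hsv[...,2]>110)&(sat<80); w=rect("body",w,P)
    X=P[w]; c=np.median(X,0)
    if v=="top":
        u,s,vv=np.linalg.svd(X-c,full_matrices=False); print(s,"n",vv[2],"c",c,"dir",vv[0])
        t=(X-c)@vv[0]; print(np.percentile(t,[0,1,99,100]),np.percentile((X-c)@vv[1],[0,1,99,100]))
    # nozzle / all non-wood
    nz=R[1]&(Z>.06)&(Z<.2)&~w; rect("nozzle",nz,P)
    if v=="top":
        for n,r in(("jar",(195,145,225,182)),("can",(422,158,458,192)),("cam",(315,122,357,155))): rect(n,roi(*r)&(Z>.06)&(Z<.2),P)
E
```

```text
top
tile px hsv [ 17.  37. 170.] table [ 18.  49. 176.]
tile z 457 c [ 413.5 -183.6] s [118.6 434.7] a 15.9 med z 7.1
brush 466 c [ 418.3 -168.3] s [159.6 399.2] a 12.6 med z 25.4
handle 114 c [ 413.4 -347.4] s [76.6 19.4] a 34.7 med z 25.3
bristle 320 c [ 388.1 -163.9] s [ 88.2 389.6] a 33.0 med z 25.5
body 548 c [432.8 -29.5] s [ 61.2 275.6] a 86.6 med z 60.9
[2.54263548 0.8024325  0.37853796] n [ 0.00725168  0.99909614 -0.04188451] c [ 0.51195156 -0.03258327  0.0608718 ] dir [-0.13710307  0.04248343  0.98964534]
[-0.06929561 -0.06607463  0.02225315  1.24994536] [-0.05361345 -0.05345656  0.05936702  0.05997777]
nozzle 115 c [472.2  -9.3] s [ 40.3 350.1] a 77.4 med z 85.3
jar 291 c [514.9 190.8] s [564.2  59.2] a 45.8 med z 84.7
can 370 c [ 666.7 -416.5] s [ 52.4 116.1] a 29.3 med z 116.4
cam 357 c [784.9 -51.6] s [ 60.  113.2] a 1.6 med z 64.2
side
tile px hsv [ 15.  43. 144.] table [ 15.  52. 150.]
tile z 1137 c [ 285.4 -618.9] s [771.  102.9] a 53.5 med z 8.5
brush 829 c [ 467.1 -319. ] s [187.7  37.9] a 33.9 med z 26.1
handle 207 c [ 423.9 -350.7] s [80.7 10.8] a 32.2 med z 24.1
bristle 548 c [ 496.4 -303.5] s [115.7  38. ] a 32.9 med z 26.1
body 946 c [ 307.6 -440.3] s [1113.6  118.3] a 61.9 med z 54.1
nozzle 115 c [639.8   9.1] s [184.1  33.4] a 51.8 med z 79.9
```

```bash
sed -i 's/return l==1+np.argmax(s\[1:,4\])/return (l==1+np.argmax(s[1:,4]))\&m/' h.py; cat >> h.py <<'E'
from scipy.spatial.transform import Rotation as Ro
def Rt(yaw,pitch=0):
    """tool R: x axis heading yaw (deg) when pointing down; pitch>0 tips tool z outward along heading"""
    c,s=np.cos(np.radians(yaw)),np.sin(np.radians(yaw)); p=np.radians(pitch)
    z=np.array([c*np.sin(p),s*np.sin(p),-np.cos(p)]); y=np.array([s,-c,0]); return np.column_stack([np.cross(y,z),y,z])
def plan(pos,R,n,p0=None,R0=None):
    s=bot.read_state(); p0=s["eef_pos"] if p0 is None else p0; R0=s["orientation"] if R0 is None else R0
    r=Ro.from_matrix(R0.T@R).as_rotvec(); w=r/n
    A=sum(R0@Ro.from_rotvec(k*w).as_matrix() for k in range(n))
    d=np.linalg.solve(A,np.array(pos)-p0)
    print(n,"x shift",d.round(4),"|d|",np.linalg.norm(d).round(4),"turn",w.round(4),"deg/row",np.degrees(np.linalg.norm(w)).round(1))
def st():
    s=bot.read_state(); print("t",round(s["time"],2),"p",s["eef_pos"].round(4),"q",s["joint_positions"].round(2),"F",s["contact_force"].round(1),"w",round(s["gripper_width"],4),"g",round(s["grip_force"],1))
E
python3 - <<'E'
from h import *
plan([.44,-.33,.25],Rt(33),20)
E
```

```text
20 x shift [-0.0519  0.0064 -0.001 ] |d| 0.0523 turn [-0.00e+00  1.00e-04  1.07e-01] deg/row 6.1
```

{"fn": "servo_tool", "kwargs": {
  "steps": [
    [0.0854, -0.0519, 0.0064, -0.001, 0, 0, 0.107],
    [0.0854, -0.0519, 0.0064, -0.001, 0, 0, 0.107],
    [0.0854, -0.0519, 0.0064, -0.001, 0, 0, 0.107],
    [0.0854, -0.0519, 0.0064, -0.001, 0, 0, 0.107],
    [0.0854, -0.0519, 0.0064, -0.001, 0, 0, 0.107],
    [0.0854, -0.0519, 0.0064, -0.001, 0, 0, 0.107],
    [0.0854, -0.0519, 0.0064, -0.001, 0, 0, 0.107],
    [0.0854, -0.0519, 0.0064, -0.001, 0, 0, 0.107],
    [0.0854, -0.0519, 0.0064, -0.001, 0, 0, 0.107],
    [0.0854, -0.0519, 0.0064, -0.001, 0, 0, 0.107]
  ]
}}

```text
time: 1.35
eef_pos: [0.5803, 0.1475, 0.2408]
orientation: [[-0.072, 0.997, -0.001], [0.997, 0.072, -0.0], [-0.0, -0.001, -1.0]]
contact_force: [-0.1, -0.2, 0.8]
gripper_width: 0.085
grip_force: 0.0
```

{"fn": "servo_tool", "kwargs": {
  "steps": [
    [0.0854, -0.0519, 0.0064, -0.001, 0, 0, 0.107],
    [0.0854, -0.0519, 0.0064, -0.001, 0, 0, 0.107],
    [0.0854, -0.0519, 0.0064, -0.001, 0, 0, 0.107],
    [0.0854, -0.0519, 0.0064, -0.001, 0, 0, 0.107],
    [0.0854, -0.0519, 0.0064, -0.001, 0, 0, 0.107],
    [0.0854, -0.0519, 0.0064, -0.001, 0, 0, 0.107],
    [0.0854, -0.0519, 0.0064, -0.001, 0, 0, 0.107],
    [0.0854, -0.0519, 0.0064, -0.001, 0, 0, 0.107],
    [0.0854, -0.0519, 0.0064, -0.001, 0, 0, 0.107],
    [0.0854, -0.0519, 0.0064, -0.001, 0, 0, 0.107]
  ]
}}

```text
time: 2.6
eef_pos: [0.4395, -0.3308, 0.2509]
orientation: [[0.84, 0.542, -0.001], [0.542, -0.84, 0.0], [-0.0, -0.001, -1.0]]
contact_force: [1.4, -0.3, -0.4]
gripper_width: 0.0854
grip_force: 0.0
```

```bash
python3 - <<'E'
from h import *
st(); f=grab_frame("wrist"); save(f,"w1.png"); np.savez("w1.npz",**f,P=pts(f)); print(f["position"],f["z_map"].min(),(f["z_map"]>0).mean()); st()
# bottle/tray refined from the first top frame
d=np.load("top0.npz"); P=d["P"]; I=d["pixels"]; hsv=cv2.cvtColor(I,cv2.COLOR_RGB2HSV); Z=np.where(d["z_map"]>0,P[...,2],-1)
w=rect("body",roi(318,180,345,240)&(Z>.03)&(Z<.1)&(hsv[...,2]>110)&(hsv[...,1]<80),P)
X=P[w].copy(); c=np.median(X,0)
for _ in range(3):
    u,s,v=np.linalg.svd(X-X.mean(0),full_matrices=False); e=(X-X.mean(0))@v[2]; X=X[abs(e)<.005]
c=X.mean(0); print(len(X),"c",c,"n",v[2],"dir",v[0]); t=(X-c)@v[0]; print(t.min(),t.max())
for n,r in(("jar",(195,145,225,182)),("can",(422,158,458,192)),("cam",(315,122,357,155))): rect(n,roi(*r)&(Z>.06)&(Z<.2),P)
rect("nozzle",roi(318,180,345,198)&(Z>.06)&(Z<.2)&~w,P)
E
```

```text
t 2.6 p [ 0.4395 -0.3308  0.2509] q [-0.71  0.29  1.49 -0.    1.36  0.29] F [ 1.4 -0.3 -0.4] w 0.0854 g 0.0
[ 0.49792549 -0.29346407  0.39397938] 0.0 0.99601953125
t 2.65 p [ 0.4361 -0.3342  0.2511] q [-0.72  0.28  1.49 -0.    1.36  0.29] F [-3.7 -3.6  0.5] w 0.0851 g 0.0
body 482 c [516.7 -31.4] s [106.   49.4] a 1.0 med z 62.6
453 c [ 0.51496593 -0.03120417  0.06381011] n [-0.42069106 -0.00283702  0.90719953] dir [-0.90705328 -0.01690965 -0.42067613]
-0.05895936680410921 0.05749126306318213
jar 266 c [692.6 374.5] s [54.3 57.4] a 65.2 med z 85.1
can 334 c [ 653.2 -390.6] s [53.6 56.5] a 45.0 med z 117.1
cam 311 c [777.1 -46.6] s [102.8  41.1] a 87.9 med z 64.8
nozzle 74 c [593.8 -26.5] s [45.6 30.9] a 19.9 med z 86.3
```

View pics/w1.png

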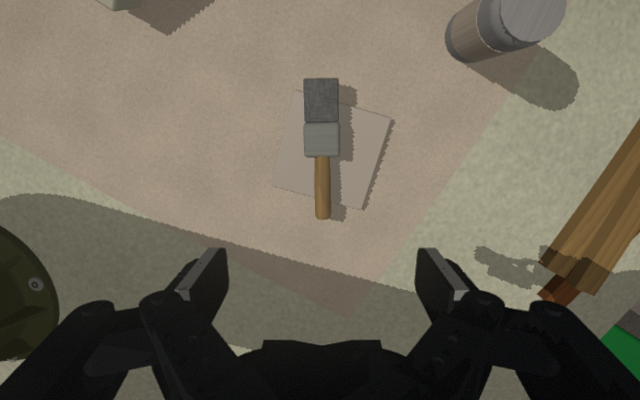

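The wrist view shows the brush running vertically, with its handle end at (322,218), ferrule at (322,156) and tip at (321,78). The tile corners are near (393,119), (363,209), (274,184) and (298,92).

```bash
python3 - <<'E'
from h import *
d=np.load("w1.npz")
def ray(uv,z):
    n=cv2.undistortPoints(np.array(uv,np.float32).reshape(-1,1,2),d["camera_matrix"],d["D"]).reshape(-1,2)
    r=np.c_[n,np.ones(len(n))]@d["attitude"].T; o=d["position"]; return o+r*((z-o[2])/r[:,2])[:,None]
P=d["P"]; I=d["pixels"]; hsv=cv2.cvtColor(I,cv2.COLOR_RGB2HSV); Z=np.where(d["z_map"]>0,P[...,2],-1)
T=ray([(393,119),(363,209),(274,184),(298,92)],.008); print(T.round(4),"centre",T.mean(0), np.linalg.norm(np.diff(T,axis=0),axis=1))
print("brush pts",ray([(322,218),(322,156),(321,78)],.018).round(4))
R=roi(260,60,405,230)
rect("tile",R&(Z>.0045)&(Z<.012),P)
b=rect("brush",R&(Z>.018)&(Z<.04),P); rect("handle",b&(hsv[...,1]>110),P); rect("bristle",b&(hsv[...,1]<90),P)
E
```

```text
[[ 0.5334 -0.3713  0.008 ]
 [ 0.4219 -0.4052  0.008 ]
 [ 0.3887 -0.2931  0.008 ]
 [ 0.4983 -0.2606  0.008 ]] centre [ 0.4605701  -0.33253626  0.008     ] [0.11650122 0.1170005  0.11434447]
brush pts [[ 0.3863 -0.3659  0.018 ]
 [ 0.4518 -0.3237  0.018 ]
 [ 0.525  -0.2751  0.018 ]]
tile 4066 c [ 467.  -356.9] s [120.2  64.2] a 17.5 med z 8.4
brush 3568 c [ 455.4 -321.2] s [163.4  39.8] a 33.6 med z 26.8
handle 740 c [ 420.  -344.9] s [74.7 15.6] a 33.2 med z 27.1
bristle 2535 c [ 487.1 -300.8] s [85.7 38.7] a 33.6 med z 26.8
```

{"fn": "servo_tool", "kwargs": {
  "steps": [
    [0.05, 0, 0, 0, 0, 0, 0],
    [0.05, 0, 0, 0.05, 0, 0, 0],
    [0.05, 0, 0, 0.05, 0, 0, 0],
    [0.05, 0, 0, 0.05, 0, 0, 0],
    [0.05, 0, 0, 0.04, 0, 0, 0],
    [0.05, 0, 0, 0.02, 0, 0, 0],
    [0.05, 0, 0, 0, 0, 0, 0],
    [0.05, 0, 0, 0, 0, 0, 0]
  ]
}}

```text
time: 3.65
eef_pos: [0.4415, -0.3294, 0.0422]
orientation: [[0.838, 0.546, 0.001], [0.546, -0.838, -0.001], [0.0, 0.001, -1.0]]
contact_force: [-0.6, 0.8, -0.5]
gripper_width: 0.05
grip_force: 0.0
```

```bash
python3 - <<'E'
from h import *
st(); plan([.442,-.330,.0115],Rt(33.5),2)
E
```

```text
t 3.65 p [ 0.4415 -0.3294  0.0422] q [-0.71  0.53  1.68  0.    0.93  0.29] F [-0.6  0.8 -0.5] w 0.05 g 0.0
2 x shift [0.0001 0.0004 0.0154] |d| 0.0154 turn [ 0.0006 -0.0002 -0.0034] deg/row 0.2
```

Descend and close in small opening steps, to learn how the force follows the commanded opening.

{"fn": "servo_tool", "kwargs": {
  "steps": [
    [0.05, 0, 0, 0.012, 0, 0, 0],
    [0.04, 0, 0, 0.012, 0, 0, 0],
    [0.03, 0, 0, 0.007, 0, 0, 0],
    [0.022, 0, 0, 0, 0, 0, 0],
    [0.022, 0, 0, 0, 0, 0, 0]
  ]
}}

```text
time: 4.28
eef_pos: [0.4408, -0.3297, 0.0105]
orientation: [[0.838, 0.545, 0.0], [0.545, -0.838, -0.0], [0.0, 0.0, -1.0]]
contact_force: [-0.7, 0.8, -1.0]
gripper_width: 0.0222
grip_force: 0.0
```

{"fn": "servo_tool", "kwargs": {
  "steps": [
    [0.0185, 0, 0, 0, 0, 0, 0],
    [0.0185, 0, 0, 0, 0, 0, 0]
  ]
}}

```text
time: 4.53
eef_pos: [0.4409, -0.3297, 0.0106]
orientation: [[0.838, 0.545, 0.0], [0.545, -0.838, -0.0], [0.0, 0.001, -1.0]]
contact_force: [0.3, -0.5, 1.4]
gripper_width: 0.0188
grip_force: 9.5
```

{"fn": "servo_tool", "kwargs": {
  "steps": [
    [0.017, 0, 0, 0, 0, 0, 0],
    [0.017, 0, 0, 0, 0, 0, 0]
  ]
}}

```text
time: 4.78
eef_pos: [0.4409, -0.3297, 0.0107]
orientation: [[0.838, 0.545, 0.0], [0.545, -0.838, -0.0], [0.0, 0.001, -1.0]]
contact_force: [-0.7, 0.2, 5.1]
gripper_width: 0.017
grip_force: 34.6
```

{"fn": "servo_tool", "kwargs": {
  "steps": [
    [0.015, 0, 0, 0, 0, 0, 0],
    [0.015, 0, 0, 0, 0, 0, 0]
  ]
}}

```text
time: 5.03
eef_pos: [0.4409, -0.3298, 0.0108]
orientation: [[0.838, 0.545, 0.0], [0.545, -0.838, -0.0], [0.0, 0.001, -1.0]]
contact_force: [-1.1, 0.9, 6.9]
gripper_width: 0.0168
grip_force: 58.4
```

{"fn": "servo_tool", "kwargs": {
  "steps": [
    [0.015, 0, 0, -0.02, 0, 0, 0],
    [0.015, 0, 0, -0.04, 0, 0, 0],
    [0.015, 0, 0, -0.05, 0, 0, 0],
    [0.015, 0, 0, -0.05, 0, 0, 0],
    [0.015, 0, 0, -0.03, 0, 0, 0],
    [0.015, 0, 0, 0, 0, 0, 0]
  ]
}}

```text
time: 5.78
eef_pos: [0.4413, -0.33, 0.2025]
orientation: [[0.838, 0.545, 0.003], [0.545, -0.838, -0.003], [0.001, 0.004, -1.0]]
contact_force: [0.3, -0.1, -1.0]
gripper_width: 0.0164
grip_force: 58.8
```

```bash
python3 - <<'E'
from h import *
st(); plan([.4375,.290,.20],Rt(180.5),25)
E
```

```text
t 5.78 p [ 0.4413 -0.33    0.2025] q [-0.71  0.32  1.56  0.    1.26  0.29] F [ 0.3 -0.1 -1. ] w 0.0164 g 58.8
25 x shift [0.0323 0.0077 0.0001] |d| 0.0332 turn [ 1.000e-04  2.000e-04 -1.029e-01] deg/row 5.9
```

{"fn": "servo_tool", "kwargs": {
  "steps": [
    [0.015, 0.0404, 0.0096, 0, 0, 0, -0.1286],
    [0.015, 0.0404, 0.0096, 0, 0, 0, -0.1286],
    [0.015, 0.0404, 0.0096, 0, 0, 0, -0.1286],
    [0.015, 0.0404, 0.0096, 0, 0, 0, -0.1286],
    [0.015, 0.0404, 0.0096, 0, 0, 0, -0.1286],
    [0.015, 0.0404, 0.0096, 0, 0, 0, -0.1286],
    [0.015, 0.0404, 0.0096, 0, 0, 0, -0.1286],
    [0.015, 0.0404, 0.0096, 0, 0, 0, -0.1286],
    [0.015, 0.0404, 0.0096, 0, 0, 0, -0.1286],
    [0.015, 0.0404, 0.0096, 0, 0, 0, -0.1286]
  ]
}}

```text
time: 7.02
eef_pos: [0.6746, -0.0194, 0.1982]
orientation: [[-0.292, 0.956, -0.002], [0.956, 0.292, 0.0], [0.001, -0.002, -1.0]]
contact_force: [-0.3, -0.9, -0.7]
gripper_width: 0.0169
grip_force: 58.7
```

{"fn": "servo_tool", "kwargs": {
  "steps": [
    [0.015, 0.0404, 0.0096, 0, 0, 0, -0.1286],
    [0.015, 0.0404, 0.0096, 0, 0, 0, -0.1286],
    [0.015, 0.0404, 0.0096, 0, 0, 0, -0.1286],
    [0.015, 0.0404, 0.0096, 0, 0, 0, -0.1286],
    [0.015, 0.0404, 0.0096, 0, 0, 0, -0.1286],
    [0.015, 0.0404, 0.0096, 0, 0, 0, -0.1286],
    [0.015, 0.0404, 0.0096, 0, 0, 0, -0.1286],
    [0.015, 0.0404, 0.0096, 0, 0, 0, -0.1286],
    [0.015, 0.0404, 0.0096, 0, 0, 0, -0.1286],
    [0.015, 0.0404, 0.0096, 0, 0, 0, -0.1286]
  ]
}}

```text
time: 8.28
eef_pos: [0.4425, 0.291, 0.1987]
orientation: [[-1.0, -0.012, -0.002], [-0.012, 1.0, -0.001], [0.002, -0.001, -1.0]]
contact_force: [0.5, 2.0, -0.0]
gripper_width: 0.0164
grip_force: 58.7
```

{"fn": "servo_tool", "kwargs": {
  "steps": [
    [0.015, 0, 0, 0, 0, 0, 0],
    [0.015, 0, 0, 0, 0, 0, 0]
  ]
}}

```text
time: 8.52
eef_pos: [0.4444, 0.2904, 0.1996]
orientation: [[-1.0, -0.006, -0.001], [-0.006, 1.0, -0.001], [0.001, -0.001, -1.0]]
contact_force: [0.6, -0.5, 0.1]
gripper_width: 0.0169
grip_force: 58.7
```

```bash
python3 - <<'E'
from h import *
st(); plan([.4375,.290,.05],Rt(180.5),4); f=grab_frame("wrist"); save(f,"w2.png"); np.savez("w2.npz",**f,P=pts(f))
E
```

```text
t 8.53 p [0.4444 0.2904 0.1996] q [ 0.51  0.29  1.61 -0.    1.24 -1.07] F [ 0.6 -0.5  0.1] w 0.0169 g 58.7
4 x shift [ 0.0017 -0.0001  0.0374] |d| 0.0374 turn [-0.0001 -0.0002 -0.0006] deg/row 0.0
```

View pics/w2.png

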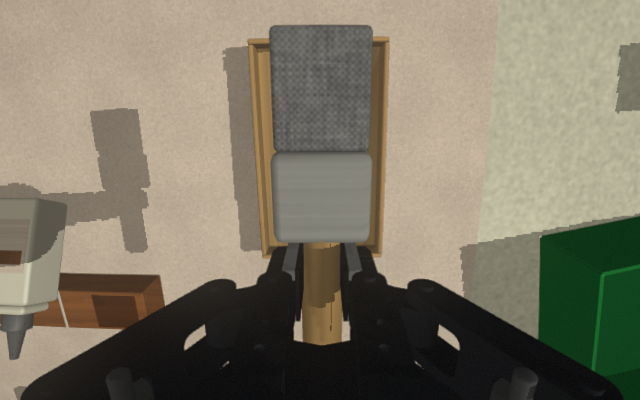

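The wrist view shows the brush held straight along the tray, with its ferrule at (322,195) and bristle end at (321,30). It is centred between the tray walls at x≈255 and x≈385.

{"fn": "servo_tool", "kwargs": {
  "steps": [
    [0.015, 0.0017, 0, 0.0374, 0, 0, 0],
    [0.015, 0.0017, 0, 0.0374, 0, 0, 0],
    [0.015, 0.0017, 0, 0.0374, 0, 0, 0],
    [0.015, 0.0017, 0, 0.0374, 0, 0, 0],
    [0.015, 0, 0, 0.025, 0, 0, 0],
    [0.015, 0, 0, 0.01, 0, 0, 0],
    [0.015, 0, 0, 0, 0, 0, 0],
    [0.015, 0, 0, 0.006, 0, 0, 0],
    [0.015, 0, 0, 0, 0, 0, 0]
  ]
}}

```text
time: 9.7
eef_pos: [0.4376, 0.2906, 0.0099]
orientation: [[-1.0, -0.007, 0.0], [-0.007, 1.0, 0.0], [-0.0, 0.0, -1.0]]
contact_force: [0.3, -0.1, -0.8]
gripper_width: 0.0165
grip_force: 58.7
```

Down 1.5 mm more, release a little, then rise.

{"fn": "servo_tool", "kwargs": {
  "steps": [
    [0.015, 0, 0, 0.0015, 0, 0, 0],
    [0.015, 0, 0, 0, 0, 0, 0],
    [0.019, 0, 0, 0, 0, 0, 0],
    [0.03, 0, 0, 0, 0, 0, 0],
    [0.04, 0, 0, 0, 0, 0, 0],
    [0.04, 0, 0, -0.02, 0, 0, 0],
    [0.04, 0, 0, -0.06, 0, 0, 0],
    [0.07, 0, 0, -0.06, 0, 0, 0],
    [0.07, 0, 0, -0.04, 0, 0, 0],
    [0.07, 0, 0, 0, 0, 0, 0]
  ]
}}

```text
time: 10.95
eef_pos: [0.4384, 0.2912, 0.1914]
orientation: [[-1.0, -0.007, 0.005], [-0.007, 1.0, 0.003], [-0.005, 0.003, -1.0]]
contact_force: [-0.1, 0.4, -1.0]
gripper_width: 0.0698
grip_force: 0.0
```

```bash
python3 - <<'E'
from h import *
st(); f=grab_frame("wrist"); P=pts(f); Z=np.where(f["z_map"]>0,P[...,2],-1); hsv=cv2.cvtColor(f["pixels"],cv2.COLOR_RGB2HSV)
m=(abs(P[...,0]-.422)<.105)&(abs(P[...,1]-.29)<.055)&(Z>.015)&(Z<.06)
m=rect("brush",m,P); rect("bristle",m&(hsv[...,1]<80),P); print(np.percentile(Z[m],[5,50,95]))
plan([.50,-.03,.20],Rt(0,-20),15)
E
```

```text
t 10.95 p [0.4384 0.2912 0.1914] q [ 0.52  0.28  1.64  0.    1.21 -1.06] F [-0.1  0.4 -1. ] w 0.0698 g 0.0
brush 4966 c [421.9 291. ] s [ 40.9 163.1] a 89.4 med z 23.8
bristle 3520 c [383.9 291.7] s [39.7 85.1] a 89.8 med z 23.8
[0.02129031 0.02380907 0.02622962]
15 x shift [ 0.0319 -0.0095 -0.0071] |d| 0.034 turn [-0.0365 -0.     -0.2057] deg/row 12.0
```

```bash
python3 - <<'E'
from h import *
plan([.50,-.03,.20],Rt(180.5),10)
E
```

```text
10 x shift [-0.006  -0.0321 -0.0011] |d| 0.0327 turn [ 0.0001  0.0002 -0.0002] deg/row 0.0
```

{"fn": "servo_tool", "kwargs": {
  "steps": [
    [0.08, -0.006, -0.032, -0.001, 0, 0, 0],
    [0.08, -0.006, -0.032, -0.001, 0, 0, 0],
    [0.08, -0.006, -0.032, -0.001, 0, 0, 0],
    [0.08, -0.006, -0.032, -0.001, 0, 0, 0],
    [0.08, -0.006, -0.032, -0.001, 0, 0, 0],
    [0.08, -0.006, -0.032, -0.001, 0, 0, 0],
    [0.08, -0.006, -0.032, -0.001, 0, 0, 0],
    [0.08, -0.006, -0.032, -0.001, 0, 0, 0],
    [0.08, -0.006, -0.032, -0.001, 0, 0, 0],
    [0.08, -0.006, -0.032, -0.001, 0, 0, 0]
  ]
}}

```text
time: 12.25
eef_pos: [0.4993, -0.03, 0.1967]
orientation: [[-1.0, -0.007, -0.002], [-0.007, 1.0, 0.0], [0.002, 0.0, -1.0]]
contact_force: [0.3, 0.0, 0.5]
gripper_width: 0.0798
grip_force: 0.0
```

```bash
python3 - <<'E'
from h import *
import json
s=bot.read_state(); json.dump([s["joint_positions"].tolist(),s["eef_pos"].tolist()],open("k1.json","w")); st()
f=grab_frame("wrist"); save(f,"w3.png"); np.savez("w3.npz",**f,P=pts(f)); print(f["position"])
E
```

```text
t 12.25 p [ 0.4993 -0.03    0.1967] q [-0.13  0.22  1.7   0.    1.22 -1.71] F [0.3 0.  0.5] w 0.0798 g 0.0
[ 0.43101257 -0.03060114  0.33993361]
```

{"fn": "servo_tool", "kwargs": {
  "steps": [
    [0.08, 0, 0, -0.04, -0.0, 0.15, 0],
    [0.08, 0, 0, -0.04, 0, 0.15, 0],
    [0.08, 0, 0, 0, 0, 0.15, 0],
    [0.08, 0, 0, 0, 0, 0, 0],
    [0.08, 0, 0, 0, 0, 0, 0]
  ]
}}

```text
time: 12.92
eef_pos: [0.5055, -0.0288, 0.2767]
orientation: [[-0.901, -0.007, -0.434], [-0.007, 1.0, -0.003], [0.434, 0.0, -0.901]]
contact_force: [0.5, 0.4, 0.6]
gripper_width: 0.0801
grip_force: 0.0
```

View pics/w3.png

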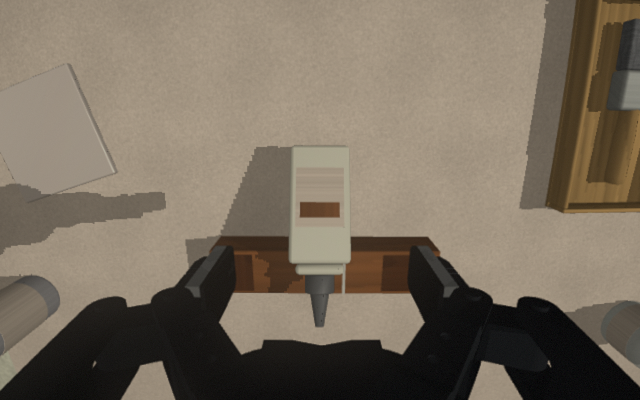

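The wrist view shows the bottle body from the base edge (293–349, 147) to the shoulder (290–351, 262), with the nozzle tip at (320,326) over the beam. The tile at left is now clear and the brush is in the tray at right.

```bash
python3 - <<'E'
from h import *
import json
from scipy.optimize import least_squares
k1=json.load(open("k1.json")); s=bot.read_state(); st()
rows=[(.30042,1.52153,1.32069,.5498,.2308,1.07936),(.29,1.49,1.36,.5497,.2509,-.71),(.53,1.68,.93,.5508,.0422,-.71),(.32,1.56,1.26,.5510,.2025,-.71),(.29,1.61,1.24,.5309,.1996,.51),(.28,1.64,1.21,.5263,.1914,.52)]
for q,p in (k1,(s["joint_positions"],s["eef_pos"])): rows.append((q[1],q[2],q[4],np.hypot(p[0],p[1]),p[2],q[0]))
D=np.array(rows); W=np.array([1,.1,.1,.1,.1,.1,1,1.])
def mod(x,D):
    L1,L2,L3,h,r0=x; a=D[:,0];b=a+D[:,1];c=b+D[:,2]
    return r0+L1*np.sin(a)+L2*np.sin(b)+L3*np.sin(c), h+L1*np.cos(a)+L2*np.cos(b)+L3*np.cos(c)
def res(x):
    r,z=mod(x,D); return np.r_[(r-np.sqrt(D[:,3]**2-.035**2))*W,(z-D[:,4])*W,.02*(x-[.4,.35,.25,.35,0])]
S=least_squares(res,[.4,.35,.25,.35,0]); print(S.x.round(3),np.abs(S.fun[:-5]).max())
np.save("kin.npy",S.x)
x=S.x
for a in(0,10,20): # pick pitch back a -> final out 65-a, TCP pos: grasp pt at r=.568,z=.07, TCP 22mm ahead
    for nm,po,rg,zg in(("pick",-a,.526,.046),("place",65-a,.568,.070),("place+",65-a,.568,.12)):
        p=np.radians(po); rt=rg+.022*np.sin(p); zt=zg-.022*np.cos(p)
        f=lambda q:[mod(x,np.array([[q[0],q[1],np.pi-p-q[0]-q[1]]]))[i][0]-(rt,zt)[i] for i in(0,1)]
        o=least_squares(f,[.3,1.7]); q=o.x; print(a,nm,q.round(2),"j5",(np.pi-p-q.sum()).round(2),"err",o.cost)
# bottle
d=np.load("w3.npz"); P=d["P"]; I=d["pixels"]; hsv=cv2.cvtColor(I,cv2.COLOR_RGB2HSV); Z=np.where(d["z_map"]>0,P[...,2],-1)
w=rect("body",roi(280,140,360,275)&(Z>.03)&(Z<.12)&(hsv[...,2]>100),P)
X=P[w]
for _ in range(4):
    c=X.mean(0); u,sv,v=np.linalg.svd(X-c,full_matrices=False); X=X[abs((X-c)@v[2])<.003]
print("c",c.round(4),"n",v[2].round(3),"dir",v[0].round(3),"t",((X-c)@v[0]).min(),((X-c)@v[0]).max(),"y",np.percentile(X[:,1],[.5,99.5]))
E
```

```text
t 12.93 p [ 0.5055 -0.0288  0.2767] q [-0.11  0.43  1.3  -0.05  1.86 -1.69] F [0.5 0.4 0.6] w 0.0801 g 0.0
[ 0.441  0.448  0.239  0.161 -0.017] 0.0016240255730324061
0 pick [0.47 1.8 ] j5 0.87 err 1.0690415824118212e-28
0 place [0.43 2.24] j5 -0.66 err 1.5148594570572242e-29
0 place+ [0.31 2.23] j5 -0.53 err 1.3919339524039878e-18
10 pick [0.55 1.69] j5 1.08 err 3.5385276621196415e-16
10 place [0.38 2.19] j5 -0.38 err 5.470696417680194e-18
10 place+ [0.27 2.17] j5 -0.26 err 1.3563255161626584e-21
20 pick [0.63 1.59] j5 1.28 err 4.3093060950898474e-27
20 place [0.35 2.12] j5 -0.11 err 1.1191798628923138e-20
20 place+ [0.26 2.09] j5 0.01 err 6.250201420332046e-25
body 7359 c [532.7 -25.8] s [135.4  65.8] a 2.8 med z 65.1
c [ 0.5172 -0.0351  0.0652] n [-0.382  0.096  0.919] dir [ 0.881 -0.261  0.393] t -0.06276068765514946 0.0599786065998636 y [-0.05726075 -0.00413018]
```

```bash
cat >> h.py <<'E'
from scipy.optimize import least_squares
LK=[.441,.448,.239,.161,-.017,.0367]
def fk(q,x=None):
    L1,L2,L3,h,r0,d=LK if x is None else x
    r=lambda a,t: Ro.from_euler(a,t).as_matrix()
    A=r('z',q[0]); B=A@r('y',q[1]); C=B@r('y',q[2]); T=C@r('z',q[3])@r('y',q[4])
    e=np.array([0,0,1.])
    p=A@np.array([r0,d,h])+B@e*L1+C@e*L2+T@e*L3
    return p,T@r('z',q[5]+np.pi/2)
LO=np.array([-3.03,-.79,.23,-1.04,0,-2.55]);HI=np.array([3.03,2.21,2.52,4.18,3.07,2.55])
def ik(p,R,q0):
    def f(q):
        a,b=fk(q); return np.r_[(a-p)*5,Ro.from_matrix(b.T@R).as_rotvec(),1e-3*(q-q0)]
    s=least_squares(f,q0); return s.x,np.abs(s.fun[:6]).max()
def Rhead(psi,dn):
    """bottle-side grasp: z heading psi deg, dn deg below level, y = horizontal, as Rt(psi+180,-(90-dn))"""
    return Rt(psi+180,-(90-dn))
E
python3 - <<'E'
from h import *
import json
s=bot.read_state(); k=json.load(open("k1.json"))
for q,p,R in((s["joint_positions"],s["eef_pos"],s["orientation"]),(k[0],k[1],None),([1.07936,.30042,1.52153,0,1.32069,-.06659],[.2266,.5009,.2308],None)):
    a,b=fk(q); print(a.round(4),np.round(p,4)); 
    if R is not None: print(b.round(3).tolist(),R.round(3).tolist())
for a in(0,10):
  q0,e=ik(np.array([.526,-.03,.046])+Rt(180,a)[:,2]*.022,Rt(180,a),np.array(k[0])); print("pick",a,q0.round(2),e.round(3))
  for dl in(-90,-60,-30,30,60,90):
    q=q0; out=[]; ok=True; mx=0;qp=q0
    for t in np.linspace(0,1,41)[1:]:
        # lift first 25%, then move+turn
        u=np.clip((t-.2)/.8,0,1); g=np.array([.526,-.03,.046])*(1-u)+np.array([.46,-.333,.070])*u; g[2]+=.14*min(1,t/.2)*min(1,(1-t)/.2)
        Ra=Rt(180,a); Rb=Rhead(-36+dl,25+a); rv=Ro.from_matrix(Ra.T@Rb).as_rotvec(); R=Ra@Ro.from_rotvec(rv*u).as_matrix()
        q,e=ik(g+R[:,2]*.022,R,q); mx=max(mx,np.abs(q-qp).max()); qp=q
        if e>.01 or (q<LO).any() or (q>HI).any(): ok=False
    print(a,dl,ok,q.round(2),"maxstep",round(mx,2),"e",e.round(3))
E
```

```text
[ 0.5049 -0.0284  0.2774] [ 0.5055 -0.0288  0.2767]
[[-0.901, -0.007, -0.434], [-0.007, 1.0, -0.003], [0.434, 0.0, -0.901]] [[-0.901, -0.007, -0.434], [-0.007, 1.0, -0.003], [0.434, 0.0, -0.901]]
[ 0.5007 -0.0301  0.1968] [ 0.4993 -0.03    0.1967]
[0.2259 0.4998 0.2319] [0.2266 0.5009 0.2308]
pick 0 [-0.13  0.47  1.8   0.    0.87 -1.7 ] 0.0
0 -90 False [-0.35  0.76  1.61 -1.08  1.44  0.82] maxstep 0.09 e 0.0
0 -60 False [-0.35  0.61  1.9  -1.49  1.08  0.86] maxstep 0.12 e 0.0
0 -30 False [-0.47  0.48  2.14 -2.19  0.77  1.11] maxstep 0.21 e 0.0
0 30 False [-0.96  0.48  2.15  2.    0.85 -4.2 ] maxstep 0.18 e 0.0
0 60 False [-1.05  0.61  1.91  1.38  1.16 -4.02] maxstep 0.1 e 0.0
0 90 False [-1.02  0.76  1.61  0.99  1.51 -4.01] maxstep 0.09 e 0.0
pick 10 [-0.12  0.55  1.69 -0.02  1.07 -1.68] 0.0
10 -90 True [-0.39  0.7   1.62 -0.96  1.32  0.75] maxstep 0.09 e 0.0
10 -60 False [-0.39  0.55  1.89 -1.33  0.94  0.7 ] maxstep 0.11 e 0.0
10 -30 False [-0.5   0.43  2.11 -1.97  0.57  0.87] maxstep 0.21 e 0.0
10 30 False [-0.92  0.43  2.11  1.79  0.66 -3.96] maxstep 0.18 e 0.0
10 60 False [-1.01  0.55  1.89  1.24  1.03 -3.88] maxstep 0.1 e 0.0
10 90 False [-0.99  0.7   1.62  0.89  1.39 -3.94] maxstep 0.08 e 0.0
```

{"fn": "servo_tool", "kwargs": {
  "steps": [
    [0.084, 0, 0, 0, 0, -0.15, 0.18],
    [0.084, 0, 0, 0, 0, -0.15, 0.1],
    [0.084, 0, 0, 0, 0, -0.15, 0.1],
    [0.084, 0, 0, 0, 0, 0, 0.18],
    [0.084, 0, 0, 0, 0, 0, 0.18],
    [0.084, 0, 0, 0, 0, 0, 0.18],
    [0.084, 0, 0, 0, 0, 0, 0.18],
    [0.084, 0, 0, 0, 0, 0, 0.18],
    [0.084, 0, 0, 0, 0, 0, 0.18],
    [0.084, 0, 0, 0, 0, 0, 0.18]
  ]
}}

```text
time: 14.18
eef_pos: [0.5052, -0.0289, 0.2781]
orientation: [[0.017, 0.999, -0.036], [0.997, -0.02, -0.08], [-0.081, -0.034, -0.996]]
contact_force: [-0.3, 0.1, 0.2]
gripper_width: 0.084
grip_force: 0.0
```

```bash
python3 - <<'E'
from h import *
st(); plan([.530,-.0305,.16],Rt(0.5),10)
E
```

```text
t 14.18 p [ 0.5052 -0.0289  0.2781] q [-0.09  0.19  1.55 -0.08  1.43 -0.06] F [-0.3  0.1  0.2] w 0.084 g 0.0
10 x shift [0.0023 0.0022 0.0117] |d| 0.0121 turn [0.0035 0.009  0.1542] deg/row 8.9
```

{"fn": "servo_tool", "kwargs": {
  "steps": [
    [0.084, 0.0023, 0.0022, 0.0117, 0.0035, 0.009, 0.154],
    [0.084, 0.0023, 0.0022, 0.0117, 0.0035, 0.009, 0.154],
    [0.084, 0.0023, 0.0022, 0.0117, 0.0035, 0.009, 0.154],
    [0.084, 0.0023, 0.0022, 0.0117, 0.0035, 0.009, 0.154],
    [0.084, 0.0023, 0.0022, 0.0117, 0.0035, 0.009, 0.154],
    [0.084, 0.0023, 0.0022, 0.0117, 0.0035, 0.009, 0.154],
    [0.084, 0.0023, 0.0022, 0.0117, 0.0035, 0.009, 0.154],
    [0.084, 0.0023, 0.0022, 0.0117, 0.0035, 0.009, 0.154],
    [0.084, 0.0023, 0.0022, 0.0117, 0.0035, 0.009, 0.154],
    [0.084, 0.0023, 0.0022, 0.0117, 0.0035, 0.009, 0.154]
  ]
}}

```text
time: 15.42
eef_pos: [0.5301, -0.0307, 0.1596]
orientation: [[1.0, 0.012, -0.001], [0.012, -1.0, -0.0], [-0.001, 0.0, -1.0]]
contact_force: [-0.4, 0.1, -0.1]
gripper_width: 0.0837
grip_force: 0.0
```

{"fn": "servo_tool", "kwargs": {
  "steps": [
    [0.084, 0, 0, 0, 0, 0, 0],
    [0.084, 0, 0, 0, 0, 0, 0]
  ]
}}

```text
time: 15.68
eef_pos: [0.5304, -0.0307, 0.1603]
orientation: [[1.0, 0.02, -0.002], [0.02, -1.0, -0.0], [-0.002, 0.0, -1.0]]
contact_force: [-0.3, -0.5, 0.2]
gripper_width: 0.084
grip_force: 0.0
```

```bash
python3 - <<'E'
from h import *
st(); print(bot.read_state()["orientation"].round(3).tolist()); plan([.530,-.0305,.06],Rt(0.5),4)
f=grab_frame("wrist"); save(f,"w4.png"); P=pts(f); Z=np.where(f["z_map"]>0,P[...,2],-1); hsv=cv2.cvtColor(f["pixels"],cv2.COLOR_RGB2HSV)
w=rect("body",(abs(P[...,1]+.03)<.05)&(P[...,0]>.42)&(P[...,0]<.57)&(Z>.02)&(Z<.12)&(hsv[...,2]>70),P)
X=P[w]
for x in(.47,.49,.51,.53,.55):
    y=X[abs(X[:,0]-x)<.004][:,1]; print(x,len(y),np.percentile(y,[1,99]).round(4) if len(y) else "", np.median(X[abs(X[:,0]-x)<.004][:,2]).round(4) if len(y) else "")
E
```

```text
t 15.68 p [ 0.5304 -0.0307  0.1603] q [-0.13  0.33  1.66 -0.    1.16  1.42] F [-0.3 -0.5  0.2] w 0.084 g 0.0
[[1.0, 0.02, -0.002], [0.02, -1.0, -0.0], [-0.002, 0.0, -1.0]]
4 x shift [-0.0001 -0.      0.0251] |d| 0.0251 turn [0.0001 0.0005 0.0029] deg/row 0.2
body 7456 c [517.  -32.1] s [105.4  55.1] a 0.1 med z 71.3
0.47 361 [-0.0588 -0.0056] 0.0436
0.49 427 [-0.0588 -0.0053] 0.0531
0.51 506 [-0.0588 -0.0054] 0.0625
0.53 624 [-0.0588 -0.0051] 0.0718
0.55 722 [-0.0586 -0.0052] 0.0808
```

View pics/w4.png

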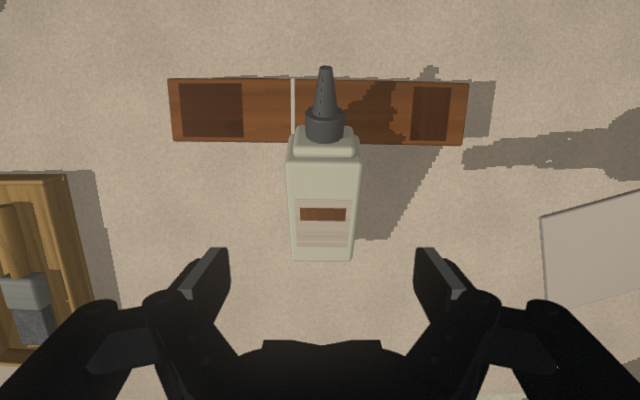

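The wrist view shows the bottle aligned with the tool: body between (288,140) and (356,260), nozzle at (325,70). It is 1–2 mm off the finger centre, so I trim that and descend.

{"fn": "servo_tool", "kwargs": {
  "steps": [
    [0.084, 0, 0.0013, 0.04, 0, 0, 0.02],
    [0.084, 0, 0, 0.04, 0, 0, 0],
    [0.084, 0, 0, 0.03, 0, 0, 0],
    [0.084, 0, 0, 0.017, 0, 0, 0],
    [0.07, 0, 0, 0.01, 0, 0, 0],
    [0.06, 0, 0, 0, 0, 0, 0],
    [0.0575, 0, 0, 0, 0, 0, 0],
    [0.0575, 0, 0, 0, 0, 0, 0]
  ]
}}

```text
time: 16.73
eef_pos: [0.5304, -0.032, 0.0233]
orientation: [[1.0, -0.003, -0.002], [-0.003, -1.0, -0.0], [-0.002, 0.0, -1.0]]
contact_force: [-0.4, 0.7, 0.7]
gripper_width: 0.0575
grip_force: 0.0
```

{"fn": "servo_tool", "kwargs": {
  "steps": [
    [0.0565, 0, 0, 0, 0, 0, 0],
    [0.056, 0, 0, 0, 0, 0, 0]
  ]
}}

```text
time: 16.98
eef_pos: [0.5304, -0.0318, 0.0231]
orientation: [[1.0, -0.003, -0.002], [-0.003, -1.0, 0.0], [-0.002, -0.0, -1.0]]
contact_force: [0.8, 3.7, 6.3]
gripper_width: 0.0559
grip_force: 1.1
```

{"fn": "servo_tool", "kwargs": {
  "steps": [
    [0.0556, 0, 0, 0, 0, 0, 0]
  ]
}}

```text
time: 17.1
eef_pos: [0.5304, -0.0318, 0.0231]
orientation: [[1.0, -0.003, -0.002], [-0.003, -1.0, 0.0], [-0.002, -0.0, -1.0]]
contact_force: [0.5, 3.5, 8.2]
gripper_width: 0.0558
grip_force: 11.9
```

{"fn": "servo_tool", "kwargs": {
  "steps": [
    [0.0555, 0, 0, 0, 0, 0, 0]
  ]
}}

```text
time: 17.23
eef_pos: [0.5304, -0.0318, 0.0232]
orientation: [[1.0, -0.003, -0.002], [-0.003, -1.0, 0.0], [-0.002, -0.0, -1.0]]
contact_force: [-0.8, 3.3, 6.8]
gripper_width: 0.0562
grip_force: 15.1
```

{"fn": "servo_tool", "kwargs": {
  "steps": [
    [0.0555, 0, 0, -0.002, 0, 0, 0]
  ]
}}

```text
time: 17.35
eef_pos: [0.5298, -0.032, 0.0244]
orientation: [[1.0, -0.003, -0.004], [-0.003, -1.0, -0.0], [-0.004, 0.0, -1.0]]
contact_force: [-0.0, -0.1, -1.6]
gripper_width: 0.0557
grip_force: 15.7
```

{"fn": "servo_tool", "kwargs": {
  "steps": [
    [0.0556, 0, 0, -0.004, 0, 0, 0],
    [0.0556, 0, 0, -0.008, 0, 0, 0],
    [0.0556, 0, 0, -0.015, 0, 0, 0],
    [0.0556, 0, 0, -0.02, 0, 0, 0]
  ]
}}

```text
time: 17.85
eef_pos: [0.5301, -0.032, 0.0727]
orientation: [[1.0, -0.003, -0.004], [-0.003, -1.0, -0.0], [-0.004, 0.0, -1.0]]
contact_force: [-0.1, 0.7, -1.1]
gripper_width: 0.0559
grip_force: 15.6
```

{"fn": "servo_tool", "kwargs": {
  "steps": [
    [0.0556, 0, 0, -0.025, 0, 0, 0],
    [0.0556, 0, 0, -0.025, 0, 0, 0],
    [0.0556, 0, 0, -0.025, 0, 0, 0],
    [0.0556, 0, 0, -0.015, 0, 0, 0],
    [0.0556, 0, 0, -0.008, 0, 0, 0],
    [0.0556, 0, 0, 0, 0, 0, 0]
  ]
}}

```text
time: 18.6
eef_pos: [0.5304, -0.032, 0.1696]
orientation: [[1.0, -0.003, -0.003], [-0.003, -1.0, -0.0], [-0.003, 0.0, -1.0]]
contact_force: [0.0, -0.2, -2.1]
gripper_width: 0.0561
grip_force: 15.7
```

```bash
python3 - <<'E'
from h import *
st(); f=grab_frame("side"); g=cv2.resize(f["pixels"][120:270,220:420],None,fx=3,fy=3,interpolation=cv2.INTER_CUBIC); cv2.imwrite("pics/s5.png",g[...,::-1])
s=bot.read_state()
# path candidates: psi heading finals
qn=s["joint_positions"]; p0=s["eef_pos"]; R0=s["orientation"]
for psi in(4,14,24,34):
    Rb=Rhead(psi,25); rv=Ro.from_matrix(R0.T@Rb).as_rotvec(); g0=p0-R0[:,2]*.022; q=qn; mn=[];ok=True
    for u in np.linspace(0,1,31)[1:]:
        R=R0@Ro.from_rotvec(rv*u).as_matrix(); gg=g0*(1-u)+np.array([.46,-.333,.17])*u
        q,e=ik(gg+R[:,2]*.022,R,q); mn.append(q); ok&=e<.01 and (q>LO).all() and (q<HI).all()
    mn=np.array(mn); print(psi,ok,"deg",np.degrees(np.linalg.norm(rv)).round(),q.round(2),"min j5",mn[:,4].min().round(2),"step",np.abs(np.diff(mn,axis=0)).max().round(3))
    q,e=ik(np.array([.46,-.333,.073])+Rb[:,2]*.022,Rb,q); print("   down",q.round(2),e.round(3))
E
```

```text
t 18.6 p [ 0.5304 -0.032   0.1696] q [-0.13  0.32  1.64 -0.    1.18  1.45] F [ 0.  -0.2 -2.1] w 0.0561 g 15.7
4 True deg 176.0 [-1.    0.31  2.05  1.58  0.92  2.46] min j5 0.92 step 0.058
   down [-1.    0.51  2.08  1.75  0.94  2.18] 0.0
14 True deg 168.0 [-1.03  0.37  1.97  1.43  1.07  2.48] min j5 1.07 step 0.055
   down [-1.03  0.55  2.    1.55  1.05  2.23] 0.0
24 True deg 160.0 [-1.05  0.43  1.88  1.3   1.21  2.48] min j5 1.19 step 0.051
   down [-1.05  0.6   1.91  1.38  1.16  2.27] 0.0
34 True deg 151.0 [-1.05  0.49  1.78  1.19  1.35  2.47] min j5 1.2 step 0.049
   down [-1.05  0.65  1.81  1.23  1.28  2.29] 0.0
```

View pics/s5.png

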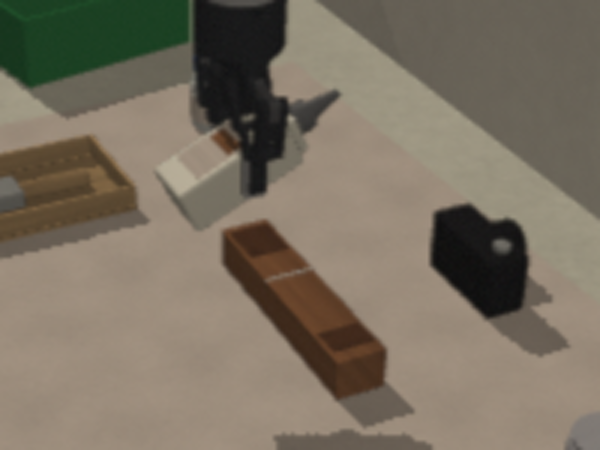

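The side crop shows the bottle held across its flat sides and still leaning about 25°, clear of the undisturbed beam. I replan with the flipped grasp frame.

```bash
python3 - <<'E'
from h import *
s=bot.read_state(); qn=s["joint_positions"]; p0=s["eef_pos"]; R0=s["orientation"]
for psi in(10,24,40):
    Rb=Rt(psi,65); rv=Ro.from_matrix(R0.T@Rb).as_rotvec(); n=20
    tgt=np.array([.46,-.333,.17])+Rb[:,2]*.022
    w=rv/n; A=sum(R0@Ro.from_rotvec(k*w).as_matrix() for k in range(n)); d=np.linalg.solve(A,tgt-p0)
    p=p0.copy();R=R0.copy();q=qn;Q=[q];ok=True;zs=[]
    for k in range(n):
        p=p+R@d; R=R@Ro.from_rotvec(w).as_matrix(); q,e=ik(p,R,q); Q.append(q); zs.append(p.round(2).tolist()); ok&=e<.01 and (q>LO).all() and (q<HI).all()
    Q=np.array(Q); print(psi,ok,"deg",np.degrees(np.linalg.norm(rv)).round(),q.round(2),"min j5",Q[:,4].min().round(2),"step",np.abs(np.diff(Q,axis=0)).max(0).round(3)); print(d.round(4),w.round(4),zs[::5])
    q,e=ik(np.array([.46,-.333,.073])+Rb[:,2]*.022,Rb,q); print("   down",q.round(2),e.round(3))
E
```

```text
10 True deg 66.0 [-1.02  0.35  2.    1.49  1.01 -0.67] min j5 0.67 step [0.052 0.045 0.053 0.122 0.063 0.154]
[-0.0035  0.0147 -0.0019] [ 0.005   0.0568 -0.0079] [[0.53, -0.05, 0.17], [0.51, -0.12, 0.18], [0.5, -0.19, 0.18], [0.48, -0.27, 0.17]]
   down [-1.02  0.54  2.03  1.63  1.01 -0.93] 0.0
24 True deg 69.0 [-1.05  0.43  1.88  1.3   1.21 -0.66] min j5 0.81 step [0.056 0.049 0.055 0.1   0.059 0.144]
[-0.0049  0.014  -0.0031] [ 0.0119  0.0561 -0.0188] [[0.53, -0.05, 0.17], [0.5, -0.12, 0.18], [0.49, -0.19, 0.18], [0.48, -0.27, 0.17]]
   down [-1.05  0.6   1.91  1.38  1.16 -0.87] 0.0
40 True deg 75.0 [-1.04  0.52  1.72  1.13  1.43 -0.68] min j5 0.92 step [0.06  0.056 0.056 0.086 0.057 0.142]
[-0.0065  0.013  -0.0044] [ 0.0198  0.0545 -0.0312] [[0.52, -0.04, 0.17], [0.49, -0.11, 0.19], [0.48, -0.19, 0.19], [0.47, -0.26, 0.17]]
   down [-1.04  0.68  1.75  1.16  1.35 -0.85] 0.0
```

{"fn": "servo_tool", "kwargs": {
  "steps": [
    [0.0556, -0.0049, 0.014, -0.0031, 0.012, 0.056, -0.019],
    [0.0556, -0.0049, 0.014, -0.0031, 0.012, 0.056, -0.019],
    [0.0556, -0.0049, 0.014, -0.0031, 0.012, 0.056, -0.019],
    [0.0556, -0.0049, 0.014, -0.0031, 0.012, 0.056, -0.019],
    [0.0556, -0.0049, 0.014, -0.0031, 0.012, 0.056, -0.019],
    [0.0556, -0.0049, 0.014, -0.0031, 0.012, 0.056, -0.019],
    [0.0556, -0.0049, 0.014, -0.0031, 0.012, 0.056, -0.019],
    [0.0556, -0.0049, 0.014, -0.0031, 0.012, 0.056, -0.019],
    [0.0556, -0.0049, 0.014, -0.0031, 0.012, 0.056, -0.019],
    [0.0556, -0.0049, 0.014, -0.0031, 0.012, 0.056, -0.019]
  ]
}}

```text
time: 19.9
eef_pos: [0.4884, -0.1769, 0.181]
orientation: [[0.832, 0.208, 0.514], [0.143, -0.976, 0.164], [0.535, -0.062, -0.842]]
contact_force: [0.5, 0.4, -0.8]
gripper_width: 0.0557
grip_force: 15.6
```

{"fn": "servo_tool", "kwargs": {
  "steps": [
    [0.0556, -0.0049, 0.014, -0.0031, 0.012, 0.056, -0.019],
    [0.0556, -0.0049, 0.014, -0.0031, 0.012, 0.056, -0.019],
    [0.0556, -0.0049, 0.014, -0.0031, 0.012, 0.056, -0.019],
    [0.0556, -0.0049, 0.014, -0.0031, 0.012, 0.056, -0.019],
    [0.0556, -0.0049, 0.014, -0.0031, 0.012, 0.056, -0.019],
    [0.0556, -0.0049, 0.014, -0.0031, 0.012, 0.056, -0.019],
    [0.0556, -0.0049, 0.014, -0.0031, 0.012, 0.056, -0.019],
    [0.0556, -0.0049, 0.014, -0.0031, 0.012, 0.056, -0.019],
    [0.0556, -0.0049, 0.014, -0.0031, 0.012, 0.056, -0.019],
    [0.0556, -0.0049, 0.014, -0.0031, 0.012, 0.056, -0.019]
  ]
}}

```text
time: 21.15
eef_pos: [0.4783, -0.3261, 0.16]
orientation: [[0.385, 0.41, 0.827], [0.173, -0.912, 0.372], [0.907, -0.0, -0.422]]
contact_force: [-0.3, -0.7, -1.3]
gripper_width: 0.0558
grip_force: 15.7
```

{"fn": "servo_tool", "kwargs": {
  "steps": [
    [0.0556, 0, 0, 0, 0, 0, 0],
    [0.0556, 0, 0, 0, 0, 0, 0]
  ]
}}

```text
time: 21.4
eef_pos: [0.4785, -0.3252, 0.1607]
orientation: [[0.387, 0.41, 0.826], [0.174, -0.912, 0.372], [0.906, -0.0, -0.424]]
contact_force: [-0.7, 0.2, -2.3]
gripper_width: 0.0561
grip_force: 15.7
```

```bash
python3 - <<'E'
from h import *
st(); s=bot.read_state(); print(s["orientation"].round(3).tolist(), (s["eef_pos"]-.022*s["orientation"][:,2]).round(4)); plan(np.array([.46,-.333,.17])+.022*Rt(24,65)[:,2],Rt(24,65),1)
f=grab_frame("side"); np.savez("s6.npz",**f,P=pts(f)); g=cv2.resize(f["pixels"][180:340,260:420],None,fx=3.7,fy=3.7,interpolation=cv2.INTER_CUBIC); cv2.imwrite("pics/s6.png",g[...,::-1])
E
```

```text
t 21.4 p [ 0.4785 -0.3252  0.1607] q [-1.06  0.48  1.83  1.29  1.22 -0.67] F [-0.7  0.2 -2.3] w 0.0561 g 15.7
[[0.387, 0.41, 0.826], [0.174, -0.912, 0.372], [0.906, -0.0, -0.424]] [ 0.4603 -0.3333  0.17  ]
1 x shift [-0.     -0.0004 -0.0001] |d| 0.0004 turn [-0.0035  0.0016  0.0013] deg/row 0.2
```

View pics/s6.png

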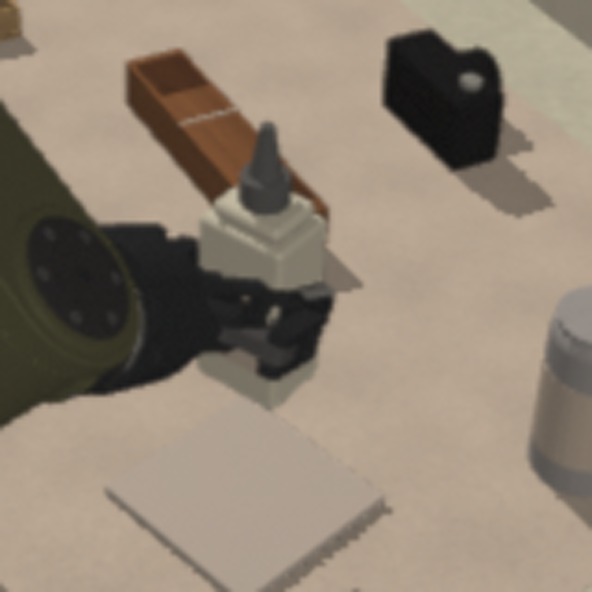

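The side crop shows the bottle upright above the empty tile, with its nozzle tip at about px (332,213) and its lowest corner at about px (333,289).

```bash
python3 - <<'E'
from h import *
for n in("side","top"):
    f=grab_frame(n); P=pts(f); Z=np.where(f["z_map"]>0,P[...,2],-1); hsv=cv2.cvtColor(f["pixels"],cv2.COLOR_RGB2HSV)
    near=(np.hypot(P[...,0]-.46,P[...,1]+.333)<.06)&(Z>.05)&(Z<.32)
    m=near&(hsv[...,1]<80)&(hsv[...,2]>95); m=big(m); X=P[m]; print(n,len(X),"z",np.percentile(X[:,2],[.5,2,50,98,99.5]).round(4))
    nz=near&(Z>.225); q=P[nz]; print(" nozzle",len(q),q.mean(0).round(4) if len(q) else"","zmax",np.sort(q[:,2])[-4:].round(4) if len(q) else "")
    # vertical faces in side view: plane fits by RANSAC-ish on side; band rects
    for a,b in((.10,.14),(.185,.205),(.205,.222)):
        k=X[(X[:,2]>a)&(X[:,2]<b)]
        if len(k)>10: r=cv2.minAreaRect((k[:,:2]*1000).astype(np.float32)); print("  band",a,b,len(k),np.round(r[0],1),np.round(r[1],1),round(r[2],1))
    if n=="side":
        # corner edge nearest camera: per band, point with min distance to camera
        cam=np.array(f["position"]); dv=(np.array([.46,-.333,.15])-cam); dv[2]=0; dv/=np.linalg.norm(dv)
        for a in np.arange(.10,.215,.015):
            k=X[abs(X[:,2]-a)<.006]
            if len(k)>15: t=(k-cam)@dv; j=t<=np.percentile(t,10); print("  near edge z",a.round(3),k[j].mean(0).round(4))
E
```

```text
side 629 z [0.1813 0.1857 0.2123 0.2279 0.2285]
 nozzle 355 [ 0.4566 -0.3417  0.2414] zmax [0.2751 0.2751 0.2752 0.2756]
  band 0.185 0.205 201 [ 453.9 -351.4] [33.3 64.1] 63.4
  band 0.205 0.222 281 [ 459.2 -339.5] [44.  52.3] 24.0
  near edge z 0.19 [ 0.4567 -0.3658  0.1938]
  near edge z 0.205 [ 0.4508 -0.367   0.2051]
top 236 z [0.1253 0.1762 0.2169 0.2293 0.2425]
 nozzle 150 [ 0.4561 -0.3292  0.2403] zmax [0.2738 0.2753 0.2761 0.2769]
  band 0.185 0.205 31 [ 444.6 -307. ] [39.1  7.3] 23.5
  band 0.205 0.222 93 [ 456.5 -334.5] [40.1 58.1] 24.2
```

Nozzle tip at z≈0.276 puts the base at z≈0.108, with the axis near (0.457,-0.335). That leaves 100 mm to lower; world down is tool (-0.906, 0, 0.424).

{"fn": "servo_tool", "kwargs": {
  "steps": [
    [0.0556, -0.0136, 0, 0.0064, 0, 0, 0],
    [0.0556, -0.0181, 0, 0.0085, 0, 0, 0],
    [0.0556, -0.0181, 0, 0.0085, 0, 0, 0],
    [0.0556, -0.0181, 0, 0.0085, 0, 0, 0],
    [0.0556, -0.0091, 0, 0.0042, 0, 0, 0],
    [0.0556, -0.0045, 0, 0.0021, 0, 0, 0],
    [0.0556, -0.0027, 0, 0.0013, 0, 0, 0],
    [0.0556, 0, 0, 0, 0, 0, 0],
    [0.0556, 0, 0, 0, 0, 0, 0]
  ]
}}

```text
time: 22.68
eef_pos: [0.4789, -0.3258, 0.0685]
orientation: [[0.385, 0.41, 0.827], [0.175, -0.912, 0.371], [0.906, 0.002, -0.423]]
contact_force: [0.4, 0.1, -1.8]
gripper_width: 0.056
grip_force: 15.7
```

```bash
python3 - <<'E'
from h import *
st(); s=bot.read_state(); print(s["orientation"].round(3).tolist())
for n in("side","top"):
    f=grab_frame(n); P=pts(f); Z=np.where(f["z_map"]>0,P[...,2],-1)
    near=(np.hypot(P[...,0]-.46,P[...,1]+.333)<.04)&(Z>.15)&(Z<.25); print(n,np.sort(P[near][:,2])[-5:].round(4),P[near&(Z>.16)].mean(0).round(4))
E
```

```text
t 22.68 p [ 0.4789 -0.3258  0.0685] q [-1.06  0.67  1.83  1.37  1.17 -0.87] F [ 0.4  0.1 -1.8] w 0.056 g 15.7
[[0.385, 0.41, 0.827], [0.175, -0.912, 0.371], [0.906, 0.002, -0.423]]
side [0.1815 0.1815 0.1819 0.1828 0.1834] [ 0.458  -0.3388  0.1709]
top [0.1784 0.1811 0.1832 0.185  0.1855] [ 0.4572 -0.3316  0.1717]
```

{"fn": "servo_tool", "kwargs": {
  "steps": [
    [0.0556, -0.0018, 0, 0.0008, 0, 0, 0],
    [0.0556, -0.0018, 0, 0.0008, 0, 0, 0],
    [0.0556, 0, 0, 0, 0, 0, 0]
  ]
}}

```text
time: 23.15
eef_pos: [0.4787, -0.3257, 0.0639]
orientation: [[0.385, 0.41, 0.827], [0.174, -0.912, 0.372], [0.906, 0.001, -0.423]]
contact_force: [0.2, -0.9, -2.6]
gripper_width: 0.0561
grip_force: 15.7
```

{"fn": "servo_tool", "kwargs": {
  "steps": [
    [0.0556, -0.0009, 0, 0.0004, 0, 0, 0],
    [0.0556, 0, 0, 0, 0, 0, 0]
  ]
}}

```text
time: 23.4
eef_pos: [0.4787, -0.3257, 0.0631]
orientation: [[0.385, 0.41, 0.827], [0.174, -0.912, 0.371], [0.906, 0.001, -0.423]]
contact_force: [-1.1, -0.4, -1.2]
gripper_width: 0.0558
grip_force: 15.7
```

{"fn": "servo_tool", "kwargs": {
  "steps": [
    [0.0556, -0.0009, 0, 0.0004, 0, 0, 0],
    [0.0556, 0, 0, 0, 0, 0, 0]
  ]
}}

```text
time: 23.65
eef_pos: [0.4789, -0.3259, 0.0627]
orientation: [[0.384, 0.41, 0.827], [0.174, -0.912, 0.371], [0.907, 0.001, -0.422]]
contact_force: [-0.4, 0.3, 4.2]
gripper_width: 0.0563
grip_force: 15.0
```

Contact felt (Fz +4 N). I ease the grip so the base settles, then open fully.

{"fn": "servo_tool", "kwargs": {
  "steps": [
    [0.0559, 0, 0, 0, 0, 0, 0],
    [0.0562, 0, 0, 0, 0, 0, 0],
    [0.0566, 0, 0, 0, 0, 0, 0],
    [0.0575, 0, 0, 0, 0, 0, 0],
    [0.06, 0, 0, 0, 0, 0, 0],
    [0.065, 0, 0, 0, 0, 0, 0],
    [0.075, 0, 0, 0, 0, 0, 0],
    [0.075, 0, 0, 0, 0, 0, 0]
  ]
}}

```text
time: 24.65
eef_pos: [0.4787, -0.3257, 0.0622]
orientation: [[0.385, 0.41, 0.827], [0.174, -0.912, 0.371], [0.906, 0.001, -0.423]]
contact_force: [-0.0, 0.2, -0.2]
gripper_width: 0.0751
grip_force: 0.0
```

```bash
python3 - <<'E'
from h import *
st()
for n in("side","top"):
    f=grab_frame(n); P=pts(f); Z=np.where(f["z_map"]>0,P[...,2],-1)
    near=(np.hypot(P[...,0]-.46,P[...,1]+.333)<.04)&(Z>.13)&(Z<.25); print(n,np.sort(P[near][:,2])[-5:].round(4),P[near&(Z>.155)].mean(0).round(4))
E
```

```text
t 24.65 p [ 0.4787 -0.3257  0.0622] q [-1.06  0.68  1.83  1.37  1.17 -0.88] F [-0.   0.2 -0.2] w 0.0751 g 0.0
side [0.1772 0.1774 0.1776 0.1777 0.1777] [ 0.4585 -0.3395  0.1665]
top [0.1745 0.1752 0.1755 0.1759 0.176 ] [ 0.4574 -0.3324  0.1677]
```

{"fn": "servo_tool", "kwargs": {
  "steps": [
    [0.08, 0, 0, -0.003, 0, 0, 0],
    [0.08, 0, 0, -0.008, 0, 0, 0],
    [0.08, 0, 0, -0.015, 0, 0, 0],
    [0.08, 0, 0, -0.02, 0, 0, 0],
    [0.08, 0, 0, -0.025, 0, 0, 0],
    [0.08, 0, 0, -0.025, 0, 0, 0],
    [0.08, 0, 0, -0.02, 0, 0, 0],
    [0.08, 0, 0, -0.015, 0, 0, 0],
    [0.08, 0, 0, 0, 0, 0, 0],
    [0.08, 0, 0, 0, 0, 0, 0]
  ]
}}

```text
time: 26.0
eef_pos: [0.3706, -0.3741, 0.1173]
orientation: [[0.385, 0.411, 0.826], [0.174, -0.912, 0.372], [0.906, 0.001, -0.423]]
contact_force: [0.0, -0.1, -0.0]
gripper_width: 0.0801
grip_force: 0.0
```

```bash
python3 - <<'E'
from h import *
st()
for n in("side","top"):
    f=grab_frame(n); P=pts(f); Z=np.where(f["z_map"]>0,P[...,2],-1); hsv=cv2.cvtColor(f["pixels"],cv2.COLOR_RGB2HSV)
    near=(np.hypot(P[...,0]-.46,P[...,1]+.333)<.05); print(n,"top z",np.sort(P[near&(Z>.13)&(Z<.25)][:,2])[-3:].round(4))
    rect("shoulder",near&(Z>.10)&(Z<.125),P); rect("tip",near&(Z>.15)&(Z<.2),P); rect("low",near&(Z>.014)&(Z<.06),P)
    rect("beam",(abs(P[...,0]-.596)<.04)&(abs(P[...,1]+.025)<.14)&(Z>.036)&(Z<.048),P)
    if n=="top":
        for k,r in(("jar",(195,145,225,182)),("can",(422,158,458,192)),("cam",(315,122,357,155))): rect(k,roi(*r)&(Z>.06)&(Z<.2),P)
    else: cv2.imwrite("pics/s7.png",f["pixels"][...,::-1])
E
```

```text
t 26.0 p [ 0.3706 -0.3741  0.1173] q [-1.3   0.56  1.85  1.17  1.34 -0.83] F [ 0.  -0.1 -0. ] w 0.0801 g 0.0
side top z [0.1773 0.1777 0.1788]
shoulder 315 c [ 453.7 -351.1] s [37.  64.9] a 60.8 med z 113.9
tip 67 c [ 458.8 -341.2] s [10.1 13.7] a 89.9 med z 161.8
low 394 c [ 453.4 -352.7] s [34.7 65.4] a 64.1 med z 36.9
beam 923 c [597.9 -32.5] s [ 53.8 238.1] a 0.4 med z 42.6
top top z [0.1752 0.177  0.1777]
shoulder 53 c [ 446.9 -313.5] s [39.3 10. ] a 26.9 med z 116.7
tip 18 c [ 454.6 -332.6] s [10.5  7.9] a 78.3 med z 165.5
low 42 c [ 445.1 -309.4] s [37.6  3.2] a 24.5 med z 39.0
beam 945 c [593.7 -27.3] s [ 47.2 235.9] a 0.5 med z 41.9
jar 273 c [691.9 373.2] s [56.2 56.8] a 62.0 med z 84.8
can 337 c [ 654.9 -389.4] s [53.9 57.2] a 55.0 med z 117.4
cam 311 c [777.  -46.6] s [103.4  39.9] a 88.0 med z 64.7
```

View pics/s7.png

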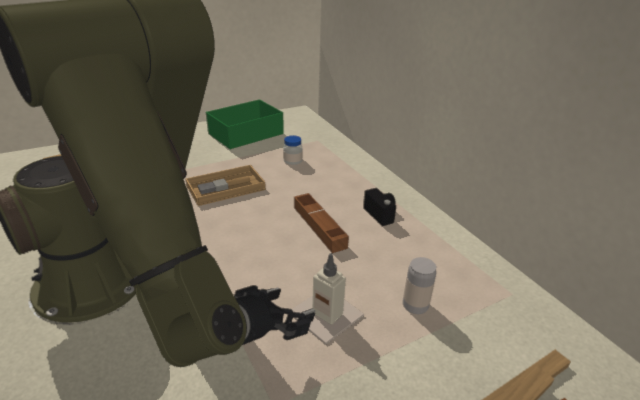

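The side view shows the bottle upright on the tile at (330,290) and the brush flat in the tray at (212,187). The beam, jar, can and camera have not moved, and the gripper is clear of the bottle.

```bash
python3 -c "
from h import *
print(ticket.finish_job())"
```

```text
the job is handed in; nothing more can be done
None
```

The job is handed in: the bottle stands upright with its base on the tile, the brush lies flat on the tray floor, and the beam, jar, can and camera measured unmoved; grip-force readings on the bottle peaked at about 16 N, and it took about 26 s.

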